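# Clip a screwdriver into the blade-dressing jig and click its clamp knob over

## Robot

A 6-joint arm with a two-finger parallel gripper is mounted at the origin on a cart in front of the work surface, level with it; the furniture and walls round the work are solid. World frame = base frame: x ahead of the robot, y to its left, z up, the work surface at z = 0. Lengths are in m, angles in degrees, forces in N, time in s.
With the tool pointing down it reaches from about 0.3 to 0.75 m from the base axis. Payload 8.5 kg.
Tool frame: the origin (TCP) lies at the very end of the fingers, on their centre line; the grasp point (between the pads) lies 19 mm behind it; z points along the fingers, y is the line along which they close (so a half turn about z gives the same grasp; the last joint's range is limited). The gripper opens to 85 mm and grips with 20 to 120 N. Pads are 22 mm wide; open, the fingers measure 114 mm over their backs; the gripper's body (76 mm by 85 mm) begins 54 mm behind the grasp point. The pads swing forward as they close: fully open they stand 13 mm farther back than shut.
Start: joints at [54.07, 21.807, 74.336, -0, 83.858, -12.336], TCP at [0.22, 0.504, 0.231] pointing down, gripper open.
Joint ranges: [-178.18, 178.18], [-50.72, 133.34], [12.68, 142.11], [-81.47, 261.47], [9.98, 163.14], [-165.26, 165.26]. Speed limits (degrees/s): [136.94, 136.94, 180, 180, 180, 180].

## Interface

Orientations are given as a 3x3 rotation matrix whose columns are the frame's x, y, z axes.
In Python, from rig import observe, cams, ticket gives the robot as it stands.
- The arm moves only by the tool move_arm, never from a script. Its arguments are lists of equal length, an entry for each row: "jaw": the finger opening in cm, from 0 to 8.54; "dp": the shift along the tool's x, y, z in cm, a list of three; "turn": the turn, a rotation vector about the tool's x, y, z in rad, a list of three. In form: {"jaw": [jaw, ...], "dp": [[tx, ty, tz], ...], "turn": [[wx, wy, wz], ...]}. A call has 1 to 12 rows; each row shifts and turns the commanded pose from where the row before left it, along the tool's axes as they then stand; what a row does not reach is not made up. A row lasts 1/12 s, in which the tool goes at most 41.7 mm and 7.16 degrees, less where a joint would pass 70% of its speed; a pose out of reach is approached as far as the arm can. A call is refused whole if a number of a shift passes 4.17 or a number of a turn 0.125, either way. A call with a gripper value outside its range is refused whole. The fingers move at their own pace and stop on an object; "force" is the grip in N (left out, the last holds). Time passes only in rows, so rows that do not move let the fingers close. It gives the time, the measured TCP pose, the force, the opening and the grip force at its end, in the units of the state.
- observe(): the state, without advancing time (a new reading comes with each control period).
- cams.get_image(name): name is "scene" or "top" or "wrist"; returns (picture, depth): 480x640x3 uint8, red, green, blue; 480x640 float32, m along the optical axis (not along the pixel's ray), 0 where there is no reading.
- cams.calibration(name): a dict with "vertical_fov" (degrees; the focal length in pixels is half the picture's height over the tangent of half this angle, whatever the lens; pixels are square), "cx", "cy" (the principal point, pixels), "view" (4x4, takes a point from world to camera coordinates); the wrist camera has in their place "tool_from_camera" (4x4, takes a point from camera to tool coordinates, whose origin is the TCP and whose axes are the flange's). Camera axes: x right, y up, looking along -z (the intrinsics and any distortion apply to the point x, -y, -z); pixel columns grow to the right and rows downward; lengths in m; the calibration is good to about 2 mm. A picture is of the moment at which its call begins: read the wrist's pose just before it. calibration takes no time and is no camera call.
- ticket.close_job(): hands the job in; it is judged then, once.
Trained networks look in the newest picture that a camera, given by its name, has taken for a name from the list of things; names that differ only in an ending like _2 or _b are one class to them, and where a whole thing is asked for, a point or a joint stands for the part that bears it (a point fixed in the world has none). Each returns a list of dicts, best first, with "p" (0 to 1); they miss things now and then, are a little off and sometimes report something else, mostly with a low value. They report only what shows in the picture. A call takes as long as a camera call. They do not tell look-alikes from the thing itself.
- cams.spot_in(camera, query): "box" ([centre column, centre row, width, height] as shares, 0 to 1, of the picture: columns of its width, rows of its height, round what is visible of it).
- cams.outline_of(camera, query): "mask" (480x640 bool, what is visible of it) and "box" ([centre column, centre row, width, height] as shares, 0 to 1, of the picture: columns of its width, rows of its height, round what is visible of it).
- cams.mark_of(camera, query): "location" ([column, row] as shares, 0 to 1, of the picture: columns of its width, rows of its height: a listed point, or the origin of a listed thing).
The state is a dict: "time_s": time; "q": joint angles; "qvel": joint speeds; "joint_efforts": joint torques, N m; "position": TCP position; "tool_rot": TCP orientation; "ft_force": force on the tool from outside, world axes, zero at the start; "wrist_torque": the same for the moment, N m; "grip_width": finger opening in m; "gripper_force": force on a finger pad.
Only numpy, scipy, OpenCV 4.12 (cv2) and the standard library are available. Lean on these libraries where they do the work, as an engineer would, in place of code of your own. Each camera call takes 0.05 s, during which the arm holds its last target. There are 200 camera calls.

## Task

Put the screwdriver into the sloping blade-dressing jig: lay its handle across the two spring clips with the blade pointing away from the knob, the handle midway over the pair, and press it in until it snaps fully home in both. Then turn the jig's knob clockwise past its click to the other rest position, so that the end stop comes up behind the handle. Leave the torch and the piston standing where they are.

Things in the scene. Friction and masses are not known exactly. Their poses are not given: they have to be found in the camera images.
- jig: Blade-dressing jig fixed to the bench: grey steel stand, 124 x 250 mm. Origin: centre of its underside; x to its high back edge, y along its width to the clip side, z up. Its face (118 mm along the slope) slopes 28 deg from level: low edge 22 mm high toward the robot, back edge 78 mm, middle 50 mm. Knob on the -y side, two spring clips on the +y side, 137 mm apart (knob axis to clips' mid-point).
- seat (a point): Where the middle of the handle (handle_mid) belongs: midway between the two clips, 40 mm above the sloping face. Axes: x up the slope, y along the clip line (the blade must point to +y), z square out of the face, 28 deg from vertical, leaning toward the robot. Between the clips 57 mm stay free for the fingers, over the bare face 40 mm below the seat.
- clip_a (a point): Spring clip on the knob side, 33 mm from the seat along the clip line, 9 mm wide (foot 16 mm, 58 mm along the slope); this point is on the clip line, axes as the seat's. Two sprung steel jaws with rounded tips open away from the face; narrowest 11 mm beyond this point along z, tips 22 mm beyond. Snapping in takes 6 to 9 N; the handle then rests on a saddle and cannot go deeper.
- clip_b (a point): The other spring clip, alike, 33 mm from the seat on the side away from the knob.
- stop_block (a point): Top centre of the aluminium guide block on the face, 71 mm from the knob's axis toward the clips: 22 mm along the slope, 16 mm wide, 50 mm high. At 40 mm height a steel end-stop rod, 12 mm in diameter, comes out of it up to 7 mm toward the handle's butt as the knob turns.
- driver: Screwdriver lying loose on the bench, left of the jig; 178 mm long, 0.06 to 0.13 kg. Round plastic handle 98 mm long, 32 mm in diameter, tapering to 28 mm at the blade end; steel shank 7 mm in diameter. Origin: middle of its length, 16 mm below the axis as it starts; x points along it to the blade tip.
- handle_mid (a point): Point on the screwdriver's axis about the middle of the handle, 47 mm from the butt end; 16 mm above the bench at the start. x points to the blade tip. Best place to grip.
- blade_tip (a point): End of the blade, on the axis, 131 mm from handle_mid.
- knob_grip (a point): Point on the knob's axis at the height to grip, 40 mm above the sloping face. Black knob: round skirt 60 mm in diameter, top 17 mm above the face; across it an upright grip bar 62 mm long, 16 mm thick, 17 to 50 mm above the face. Axes turn with it: y along the bar, x across it (squeeze here), z out of the face. It starts turned 0.6 rad anticlockwise from the clip line, seen facing it.
- clamp_knob (a joint): Knob angle, rad: 0 at the start rest, grows clockwise (seen facing it), 1.2 at the other rest, hard stops at both. A spring detent resists with up to 0.23 N m (most at first, less towards 0.6), balances at 0.6 and beyond that pulls the knob on to 1.2 by itself. Its spring strut pivots up the slope, 48 mm from the knob's axis, under 16 mm high.
- torch: Grey aluminium torch standing on its head behind or to the right of the jig, 39 mm in diameter, 124 mm high; not to be disturbed. Origin: centre of its underside.
- piston: Metal piston standing behind or to the right of the jig, 44 mm in diameter, 43 mm high; not to be disturbed. Origin: centre of its underside.
There are look-alikes about, which are no part of the job. What is shaped like the driver but yellow is not meant.

How it is judged:
By the outcome, as a careful person would: the job done as asked, in the order asked, and still so for the second after the job is handed in, with the robot touching nothing.
It also fails if it takes over 51 s, if anything falls off the work surface, if the arm or the gripper's body presses on something with over 40 N, if the wrist force passes 120 N, or if a joint passes its speed limit or range.

## Working session

There is one attempt and no reset: what is moved stays moved. The work goes in short steps, Python scripts to look and compute and a tool call to move; the robot and the scene stay as the last step left them, time stands still between calls to the robot, and variables do not carry over. Pictures are saved under pics/ and viewed, at most 10 in all, crops included, and the job is handed in when it is done.

Besides the shell and the picture viewer there is one more tool, called after "Emit:" by a JSON object that holds its "fn" and its "kwargs", one argument or row to a line. move_arm: Moves the arm, as the interface text tells. Its arguments: {"type":"object","properties":{"jaw":{"type":"array","items":{"type":"number"}},"dp":{"type":"array","items":{"type":"array","items":{"type":"number"}}},"turn":{"type":"array","items":{"type":"array","items":{"type":"number"}}},"force":{"type":"number"}},"required":["jaw","dp","turn"]}

```bash
ls; mkdir -p pics; cat > h.py <<'E'
import numpy as np, cv2
from rig import observe, cams, ticket
def K(c):
    f=240/np.tan(np.radians(c["vertical_fov"]/2)); return f,c["cx"],c["cy"]
def campose(name):
    c=cams.calibration(name)
    if name=="wrist":
        s=observe(); T=np.eye(4); T[:3,:3]=np.array(s["tool_rot"]); T[:3,3]=s["position"]
        return c, T@np.array(c["tool_from_camera"])
    return c, np.linalg.inv(np.array(c["view"]))
def shot(name):
    c,T=campose(name); im,d=cams.get_image(name); return c,T,im,d
def pts(c,T,u,v,d):
    f,cx,cy=K(c); u=np.asarray(u,float);v=np.asarray(v,float)
    P=np.stack([(u-cx)/f*d,-(v-cy)/f*d,-d*np.ones_like(u)],-1)
    return P@T[:3,:3].T+T[:3,3]
def proj(c,T,P):
    f,cx,cy=K(c); p=(np.asarray(P)-T[:3,3])@T[:3,:3]
    return np.stack([cx+f*p[...,0]/-p[...,2], cy-f*p[...,1]/-p[...,2]],-1)
E
python3 - <<'E'
from h import *
print({k:v for k,v in cams.calibration("top").items()}); print(cams.calibration("wrist"))
ims=[]
for n in ("top","scene"):
    c,T,im,d=shot(n); cv2.imwrite(f"pics/{n}0.png",im[:,:,::-1]); np.savez(f"{n}0.npz",im=im,d=d,T=T)
    for q in ["jig","seat","clip_a","clip_b","stop_block","driver","handle_mid","blade_tip","knob_grip","torch","piston"]:
        for r in cams.mark_of(n,q)[:2]:
            u,v=np.array(r["location"])*[640,480]; iu,iv=int(min(639,max(0,u))),int(min(479,max(0,v)))
            print(n,q,round(r["p"],2),(round(u),round(v)),pts(c,T,u,v,d[iv,iu]).round(3))
print(observe())
E
```

```text
pics
{'vertical_fov': 49.42454590998253, 'cx': 313.3509102097608, 'cy': 242.27161048814187, 'view': array([[ 0.01140663, -0.99989651, -0.00876712, -0.05215555],
       [ 0.9830773 ,  0.00961075,  0.18293896, -0.59518636],
       [-0.18283576, -0.01070548,  0.98308518, -1.41592861],
       [ 0.        ,  0.        ,  0.        ,  1.        ]])}
{'vertical_fov': 70.6833830117186, 'cx': 318.26142675202726, 'cy': 235.16137823929003, 'tool_from_camera': array([[-7.26245319e-04,  9.63835274e-01,  2.66497724e-01,
         6.76783769e-02],
       [ 9.99999733e-01,  6.79238402e-04,  2.68562123e-04,
        -2.23767252e-05],
       [ 7.78341587e-05,  2.66497848e-01, -9.63835510e-01,
        -1.42960197e-01],
       [ 0.00000000e+00,  0.00000000e+00,  0.00000000e+00,
         1.00000000e+00]])}
top jig 0.58 (372, 240) [ 0.603 -0.21   0.053]
top seat 0.93 (355, 242) [ 0.597 -0.163  0.055]
top clip_a 0.91 (343, 244) [ 0.588 -0.129  0.073]
top clip_a 0.68 (367, 243) [ 0.592 -0.195  0.074]
top clip_b 0.91 (343, 244) [ 0.588 -0.129  0.073]
top clip_b 0.68 (367, 243) [ 0.592 -0.195  0.074]
top stop_b
[... 1384 characters left out ...]
8574823e+01, -1.23338945e+01]), 'qvel': array([-0.03855274,  0.03634245,  0.00836793, -0.07427407, -0.06855355,
       -0.02751181]), 'joint_efforts': array([-2.97584766e-04, -4.48326731e+01, -2.31459850e+01, -1.49038137e-04,
        6.36397908e-04, -1.83108696e-06]), 'position': array([0.22014542, 0.50400394, 0.23131004]), 'tool_rot': array([[-9.16389951e-01,  4.00286719e-01,  1.86330979e-05],
       [ 4.00286719e-01,  9.16389951e-01, -3.72738843e-05],
       [-3.19954246e-05, -2.66988314e-05, -9.99999999e-01]]), 'ft_force': array([ 0.21414255,  0.84660573, -0.24803002]), 'wrist_torque': array([-0.01434871, -0.0001926 ,  0.03137768]), 'gripper_force': 0.0, 'grip_width': 0.08549822070322514}
```

```bash
python3 - <<'E'
import cv2
a=cv2.imread("pics/top0.png")[170:350,120:520]; cv2.imwrite("pics/topc.png",cv2.resize(a,None,fx=2,fy=2,interpolation=cv2.INTER_CUBIC))
E
```

```text
(no output)
```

View pics/topc.png

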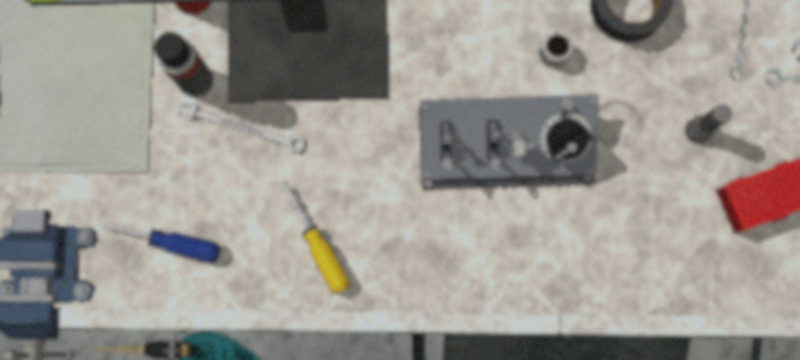

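View pics/scene0.png

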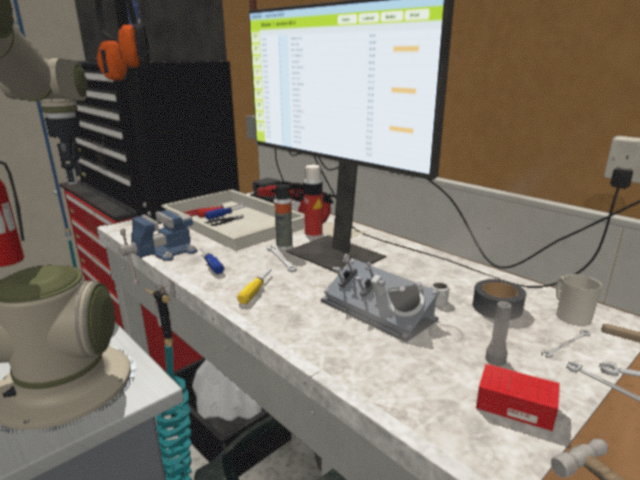

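The top crop shows the blue driver left of the jig (full-image handle about (196,291) to (229,296), tip about (172,284)). The yellow one is the look-alike. The jig is near (372,240) with the clips on its left and the knob on its right.

```bash
cat >> h.py <<'E'
from scipy.spatial.transform import Rotation as R
def blue(im):
    h=cv2.cvtColor(im,cv2.COLOR_RGB2HSV); m=cv2.inRange(h,(108,130,40),(130,255,255))
    n,l,s,c=cv2.connectedComponentsWithStats(m); return [(l==i) for i in np.argsort(-s[1:,4])[:3]+1]
def rel(P,Rm):
    "shift in commanded tool axes (cm) from now to P,Rm, and turn rotvec"
    s=observe(); R0=np.array(s["tool_rot"]); p=np.array(s["position"])
    return (R0.T@(P-p)*100).round(2), R.from_matrix(R0.T@Rm).as_rotvec().round(3)
def down(yaw):
    x=np.array([np.cos(yaw),np.sin(yaw),0]); z=np.array([0,0,-1.]); return np.stack([x,np.cross(z,x),z],1)
E
python3 - <<'E'
from h import *
D=np.load("top0.npz"); c=cams.calibration("top")
for m in blue(D["im"]):
    v,u=np.nonzero(m); P=pts(c,D["T"],u,v,D["d"][v,u]); print(len(u),u.mean(),v.mean(),P.mean(0).round(3),P.min(0).round(3),P.max(0).round(3))
    if 150<u.mean()<240 and 280<v.mean()<310:
        q=P[:,:2]-P[:,:2].mean(0); w=np.linalg.svd(q)[2][0]; w*=np.sign(w[1]); yaw=np.arctan2(w[1],w[0])
        G=np.r_[P[:,:2].mean(0),0.16]; print(np.degrees(yaw),rel(G,down(yaw)))
E
```

```text
232 213.20689655172413 292.6681034482759 [0.452 0.234 0.037] [ 0.327 -0.062  0.02 ] [0.469 0.285 1.5  ]
72.70666823551839 (array([-32.08, -15.44,   7.13]), array([0.   , 0.   , 1.461]))
227 91.66960352422907 211.23348017621146 [0.684 0.597 0.04 ] [ 0.327 -0.062  0.022] [0.735 0.614 1.5  ]
```

```bash
cat >> h.py <<'E'
def plan(P,Rm,n,jaw,start=None):
    "n equal rows: print dp (cm, tool axes at row start) and turn, rounded"
    s=observe(); R0,p0=(np.array(s["tool_rot"]),np.array(s["position"])) if start is None else start
    w=R.from_matrix(R0.T@Rm).as_rotvec()/n; w=w.round(3); dp=[]; p=p0.copy(); Rc=R0.copy()
    for i in range(n):
        t=p0+(P-p0)*(i+1)/n; a=(Rc.T@(t-p)*100).round(2); dp.append(a.tolist()); p=p+Rc@a/100; Rc=Rc@R.from_rotvec(w).as_matrix()
    print("dp",dp,"turn",w.tolist(),"x",n,"end err mm",((P-p)*1000).round(1))
    return p,Rc
E
python3 - <<'E'
from h import *
D=np.load("top0.npz"); c=cams.calibration("top")
m=blue(D["im"])[0]&(D["d"]>0); v,u=np.nonzero(m); P=pts(c,D["T"],u,v,D["d"][v,u]); P=P[P[:,2]<0.1]
q=P[:,:2]-P[:,:2].mean(0); w=np.linalg.svd(q,full_matrices=False)[2][0]; w*=np.sign(w[1]); yaw=np.arctan2(w[1],w[0])
t=q@w; print(P.mean(0),np.degrees(yaw),t.min(),t.max())
plan(np.r_[P[:,:2].mean(0)-w*0.03,0.17],down(yaw),12,8.5)
E
```

```text
[0.45284991 0.23538192 0.03057271] 76.87846998306908 -0.04346193932282085 0.050729615080408595
dp [[-2.72, -1.52, 0.51], [-2.87, -1.2, 0.51], [-3.0, -0.85, 0.51], [-3.07, -0.5, 0.51], [-3.12, -0.15, 0.52], [-3.1, 0.22, 0.51], [-3.07, 0.58, 0.51], [-2.97, 0.92, 0.51], [-2.85, 1.27, 0.51], [-2.68, 1.58, 0.51], [-2.48, 1.89, 0.51], [-2.24, 2.16, 0.51]] turn [-0.0, 0.0, 0.116] x 12 end err mm [-0.1 -0.  -0. ]
```

Emit:
{"fn": "move_arm", "kwargs": {
  "jaw": [8.5,8.5,8.5,8.5,8.5,8.5,8.5,8.5,8.5,8.5,8.5,8.5],
  "dp": [
    [-2.72,-1.52,0.5],
    [-2.87,-1.2,0.5],
    [-3.0,-0.85,0.5],
    [-3.07,-0.5,0.5],
    [-3.12,-0.15,0.5],
    [-3.1,0.22,0.5],
    [-3.07,0.58,0.5],
    [-2.97,0.92,0.5],
    [-2.85,1.27,0.5],
    [-2.5,1.5,0.5],
    [-1.5,1.5,0.5],
    [-0.7,1.5,0.5]
  ],
  "turn": [
    [0,0,0.116],
    [0,0,0.116],
    [0,0,0.116],
    [0,0,0.116],
    [0,0,0.116],
    [0,0,0.116],
    [0,0,0.116],
    [0,0,0.116],
    [0,0,0.116],
    [0,0,0.116],
    [0,0,0.116],
    [0,0,0.116]
  ]
}}

```text
time_s: 2.2
position: [0.4375, 0.232, 0.1712]
tool_rot: [[0.238, 0.971, 0.0], [0.971, -0.238, -0.0], [-0.0, 0.0, -1.0]]
ft_force: [-0.8, 0.2, 0.8]
grip_width: 0.0851
gripper_force: 0.0
```

Emit:
{"fn": "move_arm", "kwargs": {
  "jaw": [8.5,8.5],
  "dp": [
    [0,0,0],
    [0,0,0]
  ],
  "turn": [
    [0,0,0],
    [0,0,0]
  ]
}}

```text
time_s: 2.37
position: [0.4365, 0.2335, 0.1711]
tool_rot: [[0.23, 0.973, -0.001], [0.973, -0.23, -0.0], [-0.0, -0.001, -1.0]]
ft_force: [0.4, -0.2, -0.2]
grip_width: 0.0852
gripper_force: 0.0
```

```bash
cat > drv.py <<'E'
from h import *
c,T,im,d=shot("wrist"); cv2.imwrite("pics/w1.png",im[:,:,::-1])
m=blue(im)[0]&(d>0); v,u=np.nonzero(m); P=pts(c,T,u,v,d[v,u]); P=P[(P[:,2]<0.06)&(P[:,2]>0.0)]
ctr=np.median(P[:,:2],0); q=P[:,:2]-ctr; w=np.linalg.svd(q-q.mean(0),full_matrices=False)[2][0]; w*=np.sign(w[1]); yaw=np.arctan2(w[1],w[0])
t=q@w; n=np.array([-w[1],w[0]]); s=q@n; b,e=np.percentile(t,[.3,99.7]); print(len(u),(u.mean(),v.mean()),"ztop",np.percentile(P[:,2],[50,99]),"yaw",np.degrees(yaw),"len",e-b,"wid",np.percentile(s,[1,99]))
hm=ctr+w*(b+0.047)+n*np.mean(np.percentile(s,[1,99])); print("hm",hm)
for r in cams.mark_of("wrist","handle_mid")[:2]+cams.mark_of("wrist","blade_tip")[:2]:
    a=np.array(r["location"])*[640,480]; f,cx,cy=K(c)
    ray=pts(c,T,a[0],a[1],1.0)-T[:3,3]; X=T[:3,3]+ray*(0.016-T[2,3])/ray[2]; print(round(r["p"],2),a.round(),X.round(4))
print("t",observe()["time_s"]); plan(np.r_[hm,0.003],down(yaw),6,8.5)
E
python3 drv.py
```

```text
3149 (np.float64(336.3493172435694), np.float64(207.49253731343285)) ztop [0.0292081  0.03345568] yaw 76.72636779462233 len 0.09224265552562394 wid [-0.01331548  0.01338735]
hm [0.45450171 0.24271812]
0.78 [359. 393.] [0.4346 0.042  0.016 ]
0.6 [338. 209.] [0.4551 0.2384 0.016 ]
0.68 [339.  47.] [0.4844 0.3656 0.016 ]
t 2.5167
dp [[0.2, 0.27, 2.81], [0.21, 0.27, 2.81], [0.2, 0.28, 2.81], [0.21, 0.27, 2.81], [0.2, 0.27, 2.82], [0.21, 0.27, 2.81]] turn [0.0, -0.0, 0.0] x 6 end err mm [ 0. -0.  0.]
```

View pics/w1.png

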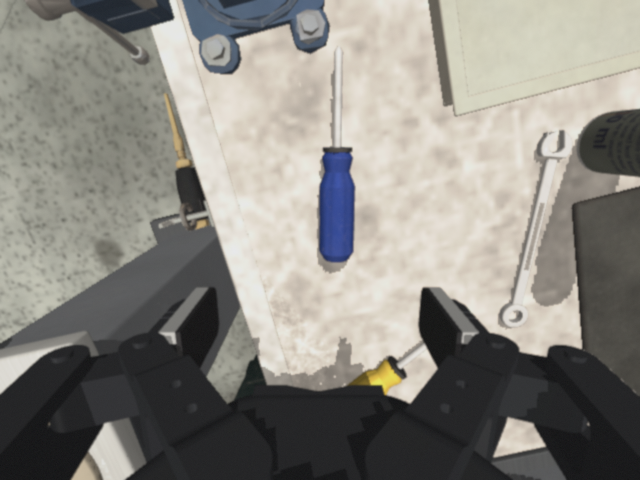

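The picture shows the blue handle centred at about (337,208), the tip at (339,47), and the vise just past the tip. The network's tip and mid marks agree with my fit to about 4 mm, so I'm descending to the average.

Emit:
{"fn": "move_arm", "kwargs": {
  "jaw": [8.5,8.5,7,6,6,6,6,6,2,2,2,2],
  "dp": [
    [0.19,0.34,3.0],
    [0.19,0.34,3.0],
    [0.19,0.34,3.0],
    [0.19,0.34,3.0],
    [0.19,0.34,3.0],
    [0,0,1.2],
    [0,0,0.6],
    [0,0,0],
    [0,0,0],
    [0,0,0],
    [0,0,0],
    [0,0,0]
  ],
  "turn": [
    [0,0,0],
    [0,0,0],
    [0,0,0],
    [0,0,0],
    [0,0,0],
    [0,0,0],
    [0,0,0],
    [0,0,0],
    [0,0,0],
    [0,0,0],
    [0,0,0],
    [0,0,0]
  ],
  "force": 80
}}

```text
time_s: 3.52
position: [0.4557, 0.2394, 0.0048]
tool_rot: [[0.231, 0.973, 0.002], [0.973, -0.231, 0.001], [0.001, 0.002, -1.0]]
ft_force: [-1.1, 0.6, 5.8]
grip_width: 0.0282
gripper_force: 78.5
```

Emit:
{"fn": "move_arm", "kwargs": {
  "jaw": [2,2,2],
  "dp": [
    [0,0,0],
    [0,0,0],
    [0,0,0]
  ],
  "turn": [
    [0,0,0],
    [0,0,0],
    [0,0,0]
  ],
  "force": 80
}}

```text
time_s: 3.77
position: [0.4557, 0.2394, 0.0049]
tool_rot: [[0.231, 0.973, 0.002], [0.973, -0.231, 0.001], [0.001, 0.002, -1.0]]
ft_force: [-0.1, 0.3, 5.7]
grip_width: 0.0279
gripper_force: 78.5
```

```bash
cat > jig0.py <<'E'
from h import *
D=np.load("top0.npz"); c=cams.calibration("top")
v,u=np.mgrid[205:275,325:430]; P=pts(c,D["T"],u.ravel(),v.ravel(),D["d"][v,u].ravel()).reshape(-1,3)
P=P[(P[:,2]>0.012)&(P[:,2]<0.12)]
r=cv2.minAreaRect(P[:,:2].astype(np.float32)); print(r, P.min(0),P.max(0))
# face plane fit, robust
Q=P[(P[:,1]>-0.30)&(P[:,1]<-0.11)]
A=np.c_[Q[:,:2],np.ones(len(Q))]; w=np.ones(len(Q),bool)
for _ in range(15):
    s=np.linalg.lstsq(A[w],Q[w,2],rcond=None)[0]; e=Q[:,2]-A@s; w=abs(e)<0.006
print(s,np.degrees(np.arctan(np.hypot(s[0],s[1]))),"yaw",np.degrees(np.arctan2(s[1],s[0])),w.sum(),len(Q))
E
python3 jig0.py
```

```text
((0.6192281246185303, -0.21795614063739777), (0.2563200294971466, 0.17243321239948273), 86.09259796142578) [ 0.52775606 -0.34364023  0.01202502] [ 0.70976558 -0.09196292  0.11789481]
[ 0.5320903   0.01934727 -0.26799439] 28.032708706056322 yaw 2.082407871640495 1889 2789
```

```bash
cat >> h.py <<'E'
def frame(yaw):
    s,c_=np.sin(np.radians(28)),np.cos(np.radians(28)); Z=R.from_euler('z',yaw,degrees=True).as_matrix()
    return Z@np.array([[c_,0,-s],[0,1,0],[s,0,c_]])   # columns xs,ys,n
def tool(F,phi=0):
    "tool for jig: x along +ys, y along xs, z=-n, turned phi about tool z"
    return np.stack([F[:,1],F[:,0],-F[:,2]],1)@R.from_rotvec([0,0,phi]).as_matrix()
E
python3 - <<'E'
from h import *
F=frame(2.5); S=np.array([.585,-.162,.085]); V=S+F@[-0.07,-0.06,0.13]; print(V)
st=plan(np.array([.456,.23,.15]),np.array(observe()["tool_rot"]),4,2)
plan(V,tool(F),12,2,st)
E
```

```text
[ 0.46489644 -0.227301    0.16692018]
dp [[-0.22, 0.07, -3.63], [-0.23, 0.07, -3.63], [-0.22, 0.07, -3.62], [-0.22, 0.07, -3.63]] turn [0.0, 0.0, 0.0] x 4 end err mm [ 0. -0.  0.]Traceback (most recent call last):
  File "<stdin>", line 4, in <module>
  File "h.py", line 33, in plan
    w=R.from_matrix(R0.T@Rm).as_rotvec()/n; w=w.round(3); dp=[]; p=p0.copy(); Rc=R0.copy()
      ~~~~~~~~~~~~~^^^^^^^^^
  File "scipy/spatial/transform/_rotation.pyx", line 1128, in scipy.spatial.transform._rotation.Rotation.from_matrix
ValueError: Expected `matrix` to have shape (3, 3) or (N, 3, 3), got (3,)
```

```bash
sed -i 's/return p,Rc/return Rc,p/' h.py; python3 - <<'E'
from h import *
F=frame(2.5); S=np.array([.585,-.162,.085]); V=S+F@[-0.07,-0.06,0.13]
st=plan(np.array([.456,.23,.15]),np.array(observe()["tool_rot"]),4,2)
plan(V,tool(F),14,2,st)
E
```

```text
dp [[-0.22, 0.07, -3.63], [-0.23, 0.07, -3.63], [-0.22, 0.07, -3.62], [-0.22, 0.07, -3.63]] turn [0.0, 0.0, 0.0] x 4 end err mm [ 0. -0.  0.]
dp [[-3.16, 0.82, -0.12], [-3.18, 0.75, -0.12], [-3.19, 0.71, -0.1], [-3.21, 0.64, -0.09], [-3.21, 0.59, -0.09], [-3.23, 0.53, -0.09], [-3.23, 0.47, -0.08], [-3.24, 0.41, -0.09], [-3.25, 0.35, -0.08], [-3.26, 0.3, -0.1], [-3.26, 0.24, -0.1], [-3.26, 0.17, -0.11], [-3.26, 0.12, -0.12], [-3.27, 0.07, -0.13]] turn [-0.035, 0.005, -0.019] x 14 end err mm [-0. -0. -0.]
```

Emit:
{"fn": "move_arm", "kwargs": {
  "jaw": [2,2,2,2],
  "dp": [
    [-0.22,0.07,-3.63],
    [-0.22,0.07,-3.63],
    [-0.22,0.07,-3.63],
    [-0.22,0.07,-3.63]
  ],
  "turn": [
    [0,0,0],
    [0,0,0],
    [0,0,0],
    [0,0,0]
  ]
}}

```text
time_s: 4.1
position: [0.4554, 0.2297, 0.1511]
tool_rot: [[0.231, 0.973, 0.001], [0.973, -0.231, 0.0], [0.0, 0.001, -1.0]]
ft_force: [0.8, 0.5, -0.8]
grip_width: 0.0281
gripper_force: 79.8
```

Emit:
{"fn": "move_arm", "kwargs": {
  "jaw": [2,2,2,2,2,2,2,2,2,2,2,2],
  "dp": [
    [-3.16,0.82,-0.12],
    [-3.18,0.75,-0.12],
    [-3.19,0.71,-0.1],
    [-3.21,0.64,-0.09],
    [-3.21,0.59,-0.09],
    [-3.23,0.53,-0.09],
    [-3.23,0.47,-0.08],
    [-3.24,0.41,-0.09],
    [-3.25,0.35,-0.08],
    [-3.26,0.3,-0.1],
    [-3.26,0.24,-0.1],
    [-3.26,0.17,-0.11]
  ],
  "turn": [
    [-0.035,0.005,-0.019],
    [-0.035,0.005,-0.019],
    [-0.035,0.005,-0.019],
    [-0.035,0.005,-0.019],
    [-0.035,0.005,-0.019],
    [-0.035,0.005,-0.019],
    [-0.035,0.005,-0.019],
    [-0.035,0.005,-0.019],
    [-0.035,0.005,-0.019],
    [-0.035,0.005,-0.019],
    [-0.035,0.005,-0.019],
    [-0.035,0.005,-0.019]
  ]
}}

```text
time_s: 5.1
position: [0.463, -0.1637, 0.1645]
tool_rot: [[-0.002, 0.91, 0.414], [1.0, -0.002, 0.009], [0.009, 0.414, -0.91]]
ft_force: [0.6, 0.7, -0.3]
grip_width: 0.0285
gripper_force: 79.9
```

Emit:
{"fn": "move_arm", "kwargs": {
  "jaw": [2,2,2,2,2],
  "dp": [
    [-3.26,0.12,-0.12],
    [-3.27,0.07,-0.13],
    [0,0,0],
    [0,0,0],
    [0,0,0]
  ],
  "turn": [
    [-0.035,0.005,-0.019],
    [-0.035,0.005,-0.019],
    [0,0,0],
    [0,0,0],
    [0,0,0]
  ]
}}

```text
time_s: 5.52
position: [0.4644, -0.2269, 0.1662]
tool_rot: [[-0.039, 0.88, 0.473], [0.999, 0.033, 0.021], [0.003, 0.474, -0.881]]
ft_force: [-0.4, -0.4, -0.6]
grip_width: 0.0285
gripper_force: 79.9
```

```bash
python3 - <<'E'
from h import *
c,T,im,d=shot("wrist"); cv2.imwrite("pics/w2.png",im[:,:,::-1]); np.savez("w2.npz",im=im,d=d,T=T)
s=observe(); print(s["time_s"],s["position"],s["tool_rot"])
for q in ["seat","clip_a","stop_block","knob_grip","handle_mid","blade_tip"]:
    for r in cams.mark_of("wrist",q)[:3]:
        u,v=np.array(r["location"])*[640,480]; print(q,round(r["p"],2),(round(u),round(v)),pts(c,T,u,v,d[min(479,int(v)),min(639,int(u))]).round(3))
E
```

```text
5.5667 [ 0.46458474 -0.22636861  0.16620314] [[-0.04022551  0.88009023  0.47309946]
 [ 0.99918662  0.03408974  0.02154038]
 [ 0.00282964  0.47358112 -0.88074566]]
seat 0.73 (407, 191) [ 0.599 -0.195  0.074]
seat 0.71 (409, 151) [ 0.616 -0.162  0.054]
clip_a 0.98 (411, 107) [ 0.595 -0.127  0.074]
clip_a 0.72 (409, 192) [ 0.601 -0.195  0.074]
stop_block 0.94 (411, 235) [ 0.587 -0.227  0.096]
knob_grip 0.72 (400, 306) [ 0.585 -0.29   0.093]
handle_mid 0.62 (323, 306) [ 0.453 -0.22   0.19 ]
blade_tip 0.65 (448, 255) [ 0.657 -0.258  0.077]
```

View pics/w2.png

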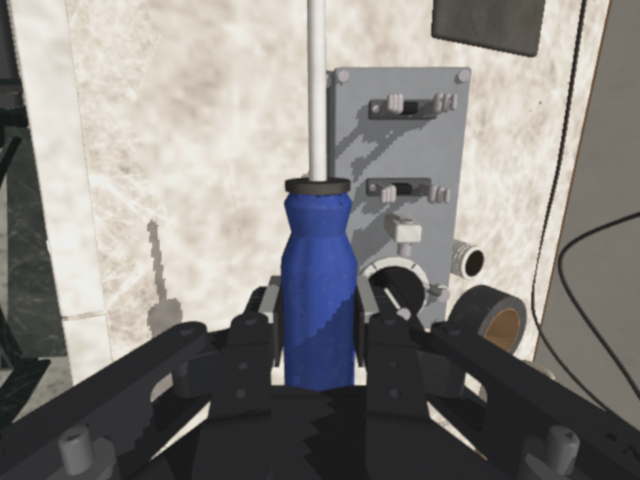

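The picture shows the gripped driver in the centre (collar at (318,186)). The clips are at about (411,107) and (410,190), the guide block at (404,232) and the knob at (400,290).

```bash
cat > jig1.py <<'E'
from h import *
D=np.load("w2.npz"); c=cams.calibration("wrist"); T=D["T"]; d=D["d"]
v,u=np.mgrid[60:330,320:480]; v=v.ravel();u=u.ravel(); dd=d[v,u]; P=pts(c,T,u,v,dd); 
k=(dd>0.15)&(P[:,2]>0.0); P=P[k];u=u[k];v=v[k]
Q=P[(P[:,2]>0.03)&(P[:,2]<0.09)]
A=np.c_[Q[:,:2],np.ones(len(Q))]; w=abs(Q[:,2]-(A@[0.532,0.0193,-0.268]))<0.015
for t in (.01,.006,.004,.003,.003,.003):
    s=np.linalg.lstsq(A[w],Q[w,2],rcond=None)[0]; e=Q[:,2]-A@s; w=abs(e)<t
print("plane",s,np.degrees(np.arctan(np.hypot(s[0],s[1]))),np.degrees(np.arctan2(s[1],s[0])),w.sum())
h=(P[:,2]-P[:,:2]@s[:2]-s[2])*np.cos(np.radians(28))
f=abs(h)<0.004; fr=P[f]
for yaw in (2,):
    pass
# edges of the plate: back/low edge per y
import collections
F=frame(np.degrees(np.arctan2(s[1],s[0]))); 
yy=np.arange(-.28,-.1,.01); top=[];
for y in yy:
    z=fr[(abs(fr[:,1]-y)<.005)]; top.append(z[:,0].max() if len(z)>5 else np.nan)
top=np.array(top); g=np.isfinite(top); print("back edge",np.c_[yy,top].round(3)[g].tolist()); a=np.polyfit(yy[g],top[g],1); print("edge yaw",np.degrees(np.arctan(-a[0])))
for nm,(r0,r1,c0,c1) in dict(b=(90,125,385,465),a=(175,210,375,455)).items():
    m=(v>=r0)&(v<r1)&(u>=c0)&(u<c1)&(h>0.03)&(h<0.075); X=P[m]; L=(X-np.array([.6,-.2,.05]))@frame(2.5); print(nm,m.sum()); 
    for lo,hi in ((.03,.045),(.045,.055),(.055,.07)):
        mm=(h[m]>lo)&(h[m]<hi); l=L[mm]; l=l[np.argsort(l[:,0])]
        if len(l)>4:
            km=l[:,0]; gap=np.argmax(np.diff(km)); print(lo,len(l),"x left",km[:gap+1].min().round(4),km[gap].round(4),"right",km[gap+1].round(4),km[-1].round(4),"y",np.percentile(l[:,1],[3,50,97]).round(4))
        print(h[m][mm].max() if mm.any() else 0)
m=(v>=215)&(v<250)&(u>=385)&(u<430)&(abs(h-.05)<.005); L=(P[m]-np.array([.6,-.2,.05]))@frame(2.5); print("block",np.percentile(L,[3,97],0).round(4), h[m].mean())
o=np.array([.6,-.2,0.6*s[0]-.2*s[1]+s[2]]); print("face point rel", (o-np.array([.6,-.2,.05]))@frame(2.5))
E
python3 jig1.py
```

```text
plane [ 0.53153975  0.02051567 -0.26808617] 28.01009812853308 2.2103296943423096 18105
back edge [[-0.28, 0.664], [-0.27, 0.663], [-0.26, 0.663], [-0.25, 0.662], [-0.24, 0.662], [-0.23, 0.661], [-0.22, 0.661], [-0.21, 0.661], [-0.2, 0.66], [-0.19, 0.66], [-0.18, 0.659], [-0.17, 0.659], [-0.16, 0.659], [-0.15, 0.658], [-0.14, 0.66], [-0.13, 0.658], [-0.12, 0.657], [-0.11, 0.656]]
edge yaw 2.2729507108705826
b 785
0.03 40 x left -0.0129 -0.0114 right 0.0238 0.0245 y [0.0683 0.0714 0.076 ]
0.04400806252281206
0.045 259 x left -0.0127 -0.0037 right 0.0176 0.0255 y [0.0657 0.0724 0.0792]
0.05499154254093793
0.055 486 x left -0.0173 -0.0057 right 0.0188 0.0318 y [0.0672 0.0725 0.0779]
0.06373181593592303
a 638
0.03 35 x left -0.0146 -0.0123 right 0.0255 0.0261 y [0.0029 0.0084 0.0112]
0.04202782656991205
0.045 212 x left -0.0146 -0.0061 right 0.0194 0.027 y [0.0002 0.0079 0.0138]
0.0549974204331338
0.055 391 x left -0.0187 -0.0075 right 0.0203 0.0329 y [0.0016 0.0071 0.0123]
0.06417160439876257
block [[-0.0034 -0.038   0.0426]
 [ 0.0163 -0.0181  0.0482]] 0.04894733004965591
face point rel [-0.00153304  0.         -0.00288322]
```

```bash
cat > hand.py <<'E'
from h import *
import sys
D=np.load("w2.npz"); c=cams.calibration("wrist"); T=np.array(c["tool_from_camera"]); im,d=D["im"],D["d"]
print("shank (tool mm: x,y,z of surface centre; axis z +3.5)")
for v in range(5,176,20):
    u=np.nonzero((d[v,290:350]>0.02)&(d[v,290:350]<0.2))[0]+290
    if len(u): p=pts(c,T,u,np.full(len(u),v),d[v,u])*1000; print(v,len(u),p[:,0].mean().round(1),((p[0,1]+p[-1,1])/2).round(1),p[:,2].min().round(1),np.median(p[:,2]).round(1))
m=blue(im)[0]
print("handle")
for v in range(195,385,15):
    u=np.nonzero(m[v]&(d[v]>0.02)&(d[v]<.2))[0]
    if len(u)>10: p=pts(c,T,u,np.full(len(u),v),d[v,u])*1000; print(v,len(u),p[:,0].mean().round(1),"ymid",((p[0,1]+p[-1,1])/2).round(1),"w",(p[-1,1]-p[0,1]).round(1),"ztop",np.percentile(p[:,2],2).round(1))
s=observe(); S=np.array([.6,-.2,.05])+frame(2.5)@[.0068,.0395,.0371]; print("seat",S)
E
python3 hand.py
```

```text
shank (tool mm: x,y,z of surface centre; axis z +3.5)
5 19 111.2 -0.9 -15.5 -14.4
25 19 105.3 -1.0 -15.8 -14.1
45 18 99.2 -0.8 -15.7 -14.4
65 18 93.0 -0.8 -16.1 -14.5
85 18 86.6 -0.8 -15.3 -14.3
105 18 80.0 -0.8 -16.6 -14.2
125 17 73.2 -0.4 -16.1 -14.2
145 18 66.2 -0.4 -16.4 -14.5
165 18 58.9 -0.4 -15.6 -14.5
handle
195 32 48.5 ymid -0.3 w 21.2 ztop -22.3
210 63 43.5 ymid -0.2 w 23.5 ztop -25.6
225 54 37.7 ymid -0.3 w 20.7 ztop -24.4
240 57 31.6 ymid -0.0 w 22.3 ztop -23.3
255 69 26.2 ymid 0.0 w 27.2 ztop -25.5
270 73 21.0 ymid -0.0 w 28.8 ztop -27.8
285 75 15.0 ymid -0.3 w 29.7 ztop -28.3
300 67 9.0 ymid -0.3 w 27.1 ztop -28.4
315 70 2.6 ymid -0.1 w 28.0 ztop -28.4
330 68 -3.8 ymid -0.1 w 27.4 ztop -28.5
345 70 -10.6 ymid -0.1 w 29.1 ztop -28.3
360 67 -17.4 ymid -0.2 w 28.4 ztop -28.5
375 66 -24.5 ymid 0.1 w 28.5 ztop -28.1
seat [ 0.58687455 -0.16103544  0.08594976]
```

```bash
cat > seat.py <<'E'
from h import *
import sys
S=np.array([.6,-.2,.05])+frame(2.5)@[.0068,.0395,.0371]; F=frame(2.25); Rt=tool(F)
def tcp(h): return S+F[:,2]*h-Rt@[.0005,-.0003,-.012]
s=observe(); print(s["time_s"]); print("err in jig axes mm (x up,y,z out) vs seat:",((np.array(s["position"])-tcp(0))@F*1000).round(1), "rot",R.from_matrix(np.array(s["tool_rot"]).T@Rt).as_rotvec().round(4))
if len(sys.argv)>2: plan(tcp(float(sys.argv[1])),Rt,int(sys.argv[2]),2)
E
python3 seat.py 0.045 5
```

```text
5.8667
err in jig axes mm (x up,y,z out) vs seat: [-72.6 -60.4 141.1] rot [ 0.0049 -0.0029 -0.0003]
dp [[1.2, 1.44, 1.93], [1.21, 1.45, 1.93], [1.2, 1.44, 1.93], [1.21, 1.45, 1.93], [1.21, 1.45, 1.92]] turn [0.001, -0.001, -0.0] x 5 end err mm [ 0. -0.  0.]
```

Emit:
{"fn": "move_arm", "kwargs": {
  "jaw": [2,2,2,2,2,2,2,2],
  "dp": [
    [1.2,1.44,1.93],
    [1.2,1.45,1.93],
    [1.2,1.45,1.93],
    [1.2,1.45,1.93],
    [1.2,1.45,1.92],
    [0,0,0],
    [0,0,0],
    [0,0,0]
  ],
  "turn": [
    [0.005,-0.003,0],
    [0,0,0],
    [0,0,0],
    [0,0,0],
    [0,0,0],
    [0,0,0],
    [0,0,0],
    [0,0,0]
  ],
  "force": 110
}}

```text
time_s: 6.53
position: [0.5713, -0.1631, 0.115]
tool_rot: [[-0.038, 0.882, 0.469], [0.999, 0.034, 0.018], [0.0, 0.469, -0.883]]
ft_force: [0.5, 0.1, -0.9]
grip_width: 0.0276
gripper_force: 110.6
```

```bash
python3 seat.py; python3 - <<'E'
from h import *
c,T,im,d=shot("wrist"); cv2.imwrite("pics/w3.png",im[:,:,::-1]); np.savez("w3.npz",im=im,d=d,T=T)
E
```

```text
6.5333
err in jig axes mm (x up,y,z out) vs seat: [-0.5 -1.  44.9] rot [-0.0004  0.0002 -0.0008]
```

View pics/w3.png

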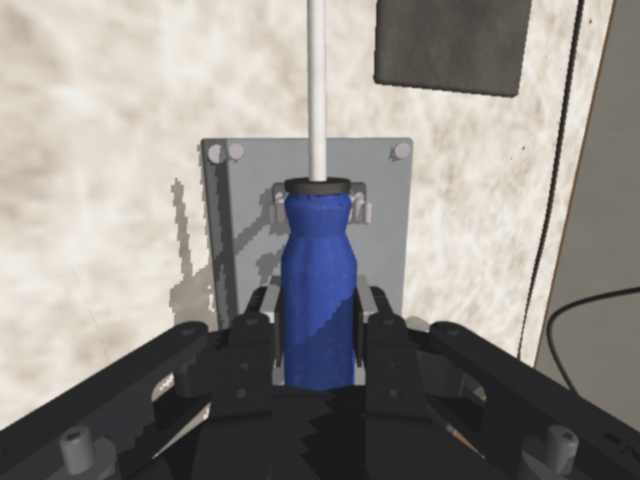

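The handle (column 318) sits centred over clip b (columns 272–370). Now I'm pressing in.

Emit:
{"fn": "move_arm", "kwargs": {
  "jaw": [2,2,2,2,2,2,2,2,2],
  "dp": [
    [0.1,0.05,1.2],
    [0,0,1.2],
    [0,0,0.5],
    [0,0,0.4],
    [0,0,0.4],
    [0,0,0.4],
    [0,0,0.4],
    [0,0,0.2],
    [0,0,0]
  ],
  "turn": [
    [0,0,0],
    [0,0,0],
    [0,0,0],
    [0,0,0],
    [0,0,0],
    [0,0,0],
    [0,0,0],
    [0,0,0],
    [0,0,0]
  ]
}}

```text
time_s: 7.33
position: [0.5931, -0.1614, 0.0754]
tool_rot: [[-0.038, 0.882, 0.47], [0.999, 0.034, 0.018], [-0.0, 0.47, -0.883]]
ft_force: [-21.3, 0.6, 24.8]
grip_width: 0.0279
gripper_force: 114.9
```

```bash
python3 seat.py; python3 -c "
from h import *
s=observe();print(s['ft_force'],s['wrist_torque'],np.array(s['ft_force'])@frame(2.25),np.array(s['wrist_torque'])@frame(2.25))"
```

```text
7.3333
err in jig axes mm (x up,y,z out) vs seat: [ 0.2 -0.1 -0.3] rot [ 0.0006  0.0009 -0.0007]
[-21.31522082   0.59414262  24.77175423] [ 0.28471506  1.55055227 -0.03925908] [-7.15548345  1.4305162  31.86038499] [ 0.28651255  1.53817899 -0.19680508]
```

```bash
python3 - <<'E'
from h import *
c,T,im,d=shot("wrist"); cv2.imwrite("pics/w4.png",im[:,:,::-1]); np.savez("w4.npz",im=im,d=d,T=T)
E
sed 's/w2.npz/w4.npz/' hand.py | python3 -
```

```text
shank (tool mm: x,y,z of surface centre; axis z +3.5)
5 37 126.7 -6.8 -15.1 -11.2
25 37 118.6 -6.9 -16.7 -12.6
45 29 107.1 -7.0 -16.4 -12.9
65 21 94.7 -7.1 -15.5 -13.9
85 19 86.6 -0.6 -15.3 -14.0
105 18 79.9 -0.4 -16.0 -14.5
125 18 73.2 -0.5 -15.4 -14.3
145 60 65.9 0.5 -15.3 27.5
165 59 57.0 0.5 -15.5 27.6
handle
195 28 48.3 ymid -0.3 w 22.1 ztop -20.5
210 64 43.5 ymid -0.5 w 23.9 ztop -25.5
225 56 37.7 ymid -0.5 w 21.2 ztop -24.7
240 56 31.7 ymid -0.6 w 21.4 ztop -23.7
255 70 26.2 ymid -0.1 w 27.2 ztop -25.3
270 74 21.0 ymid -0.1 w 28.6 ztop -27.7
285 73 15.1 ymid -0.3 w 28.6 ztop -28.3
300 68 9.1 ymid -0.1 w 26.5 ztop -28.5
315 68 2.7 ymid -0.2 w 27.1 ztop -28.6
330 68 -3.9 ymid -0.1 w 27.5 ztop -28.0
345 69 -10.6 ymid -0.4 w 28.4 ztop -28.5
360 69 -17.5 ymid 0.1 w 28.9 ztop -28.2
375 60 -24.1 ymid -0.6 w 24.8 ztop -28.2
seat [ 0.58687455 -0.16103544  0.08594976]
```

View pics/w4.png

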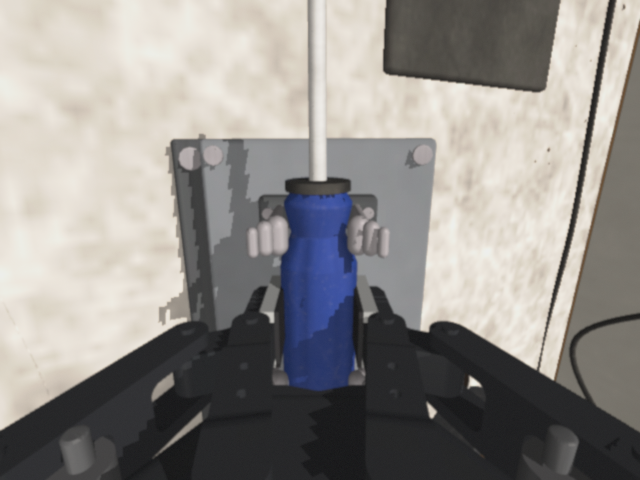

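No slip, and the neck sits in clip b with the jaws around it. A steady 32 N exceeds the two snap forces combined. Releasing and withdrawing.

Emit:
{"fn": "move_arm", "kwargs": {
  "jaw": [2,6,6,6,6,6,6,6,6,6],
  "dp": [
    [0,0,-0.15],
    [0,0,0],
    [0,0,0],
    [0,0,0],
    [0,0,0],
    [0,0,-1.5],
    [0,0,-3],
    [0,0,-3],
    [-3,0,-2],
    [-3,0,-1]
  ],
  "turn": [
    [0,0,0],
    [0,0,0],
    [0,0,0],
    [0,0,0],
    [0,0,0],
    [0,0,0],
    [0,0,0],
    [0,0,0],
    [0,0,0],
    [0,0,0]
  ]
}}

```text
time_s: 8.22
position: [0.5461, -0.2231, 0.1703]
tool_rot: [[-0.04, 0.881, 0.471], [0.999, 0.036, 0.017], [-0.002, 0.471, -0.882]]
ft_force: [1.8, -0.4, 1.0]
grip_width: 0.0602
gripper_force: 0.0
```

Emit:
{"fn": "move_arm", "kwargs": {
  "jaw": [6,6,6,6,6],
  "dp": [
    [-2,-2.5,-1],
    [0,-2.5,0],
    [0,0,0],
    [0,0,0],
    [0,0,0]
  ],
  "turn": [
    [0,0,0],
    [0,0,0],
    [0,0,0],
    [0,0,0],
    [0,0,0]
  ]
}}

```text
time_s: 8.63
position: [0.4988, -0.2452, 0.1532]
tool_rot: [[-0.038, 0.882, 0.469], [0.999, 0.033, 0.018], [-0.0, 0.47, -0.883]]
ft_force: [-0.1, 0.2, 0.2]
grip_width: 0.06
gripper_force: 0.0
```

```bash
python3 - <<'E'
from h import *
c,T,im,d=shot("wrist"); cv2.imwrite("pics/w5.png",im[:,:,::-1]); np.savez("w5.npz",im=im,d=d,T=T)
s=observe(); print(s["time_s"],s["grip_width"])
S=np.array([.6,-.2,.05])+frame(2.5)@[.0068,.0395,.0371]; F=frame(2.25)
m=blue(im)[0]&(d>0); v,u=np.nonzero(m); L=(pts(c,T,u,v,d[v,u])-S)@F*1000
print("y range",np.percentile(L[:,1],[.5,99.5]))
for y in range(-45,50,10):
    l=L[abs(L[:,1]-y)<3]
    if len(l)>10: print(y,len(l),"x",np.percentile(l[:,0],[2,98]).round(1),"ztop",np.percentile(l[:,2],97).round(1))
for q in ["knob_grip","handle_mid","blade_tip","seat"]:
    for r in cams.mark_of("wrist",q)[:2]:
        a=np.array(r["location"])*[640,480]; ray=pts(c,T,a[0],a[1],1.)-T[:3,3]; X=T[:3,3]+ray*(((S-T[:3,3])@F[:,2])/(ray@F[:,2])); print(q,round(r["p"],2),a.round(),((X-S)@F*1000).round(1))
E
```

```text
8.6833 0.06002449860623862
y range [-45.71741065  47.61325927]
-45 198 x [-12.6   9.3] ztop 14.5
-35 304 x [-10.8  11.7] ztop 16.4
-25 371 x [-14.1  13. ] ztop 16.4
-15 392 x [-14.8  12.7] ztop 16.3
-5 441 x [-14.7  12.8] ztop 16.3
5 444 x [-14.7  12.7] ztop 16.4
15 465 x [-14.6  13. ] ztop 16.7
25 363 x [-12.7  10.7] ztop 14.9
35 321 x [-8.6  9.2] ztop 12.6
45 333 x [-11.2   9.9] ztop 13.5
knob_grip 0.75 [381. 300.] [   0.4 -134.5   -0. ]
knob_grip 0.62 [387.  63.] [-3.4 36.7  0. ]
handle_mid 0.65 [392. 123.] [ 2.2 -1.1 -0. ]
```

View pics/w5.png

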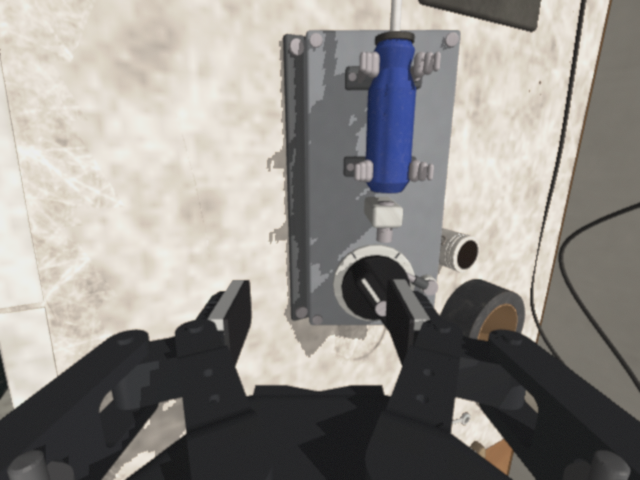

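The driver is home: the handle top is level at +16.4 mm over the seat line and the butt is at -46. The knob at (375,285) has its bar leaning up-left, as described. Planning the knob grasp.

```bash
python3 - <<'E'
from h import *
S=np.array([.6,-.2,.05])+frame(2.5)@[.0068,.0395,.0371]; F=frame(2.25)
Kp=S+F@[0,-.137,0]; st=plan(Kp+F[:,2]*.045,tool(F,-.6),7,4)
plan(Kp-F[:,2]*.017,tool(F,-.6),4,4,st)
D=np.load("w5.npz"); c=cams.calibration("wrist"); v,u=np.mgrid[240:335,330:430]; P=(pts(c,D["T"],u.ravel(),v.ravel(),D["d"][v,u].ravel())-Kp)@F*1000
b=P[(P[:,2]>3)&(P[:,2]<14)&(np.hypot(P[:,0],P[:,1])<40)]; q=b[:,:2]; print(len(b),q.mean(0),q.min(0),q.max(0),np.linalg.svd(q-q.mean(0),full_matrices=False)[2][0])
E
```

```text
dp [[-0.81, 0.7, 0.82], [-0.87, 0.63, 0.81], [-0.92, 0.55, 0.82], [-0.96, 0.47, 0.82], [-1.0, 0.39, 0.82], [-1.03, 0.3, 0.81], [-1.05, 0.21, 0.82]] turn [0.0, 0.0, -0.086] x 7 end err mm [-0. -0. -0.]
dp [[0.0, -0.0, 1.55], [0.0, -0.0, 1.55], [0.0, -0.0, 1.55], [0.0, -0.0, 1.55]] turn [-0.0, 0.0, 0.0] x 4 end err mm [-0. -0. -0.]
922 [-7.6811026  11.78347703] [-21.72191285 -22.33236789] [ 6.54645446 29.104913  ] [ 0.44344051 -0.89630381]
```

Emit:
{"fn": "move_arm", "kwargs": {
  "jaw": [6,6,6,6,6,6,6,6,6],
  "dp": [
    [-0.81,0.7,0.82],
    [-0.87,0.63,0.81],
    [-0.92,0.55,0.82],
    [-0.96,0.47,0.82],
    [-1.0,0.39,0.82],
    [-1.03,0.3,0.81],
    [-1.05,0.21,0.82],
    [0,0,0],
    [0,0,0]
  ],
  "turn": [
    [0,0,-0.086],
    [0,0,-0.086],
    [0,0,-0.086],
    [0,0,-0.086],
    [0,0,-0.086],
    [0,0,-0.086],
    [0,0,-0.086],
    [0,0,0],
    [0,0,0]
  ]
}}

```text
time_s: 9.63
position: [0.5707, -0.2988, 0.1251]
tool_rot: [[-0.53, 0.707, 0.469], [0.806, 0.592, 0.019], [-0.264, 0.387, -0.883]]
ft_force: [-0.2, 0.2, -0.1]
grip_width: 0.0604
gripper_force: 0.0
```

```bash
python3 - <<'E'
from h import *
S=np.array([.6,-.2,.05])+frame(2.5)@[.0068,.0395,.0371]; F=frame(2.25); Kp=S+F@[0,-.137,0]
s=observe(); print(s["time_s"],((np.array(s["position"])-Kp)@F*1000).round(1),R.from_matrix(tool(F).T@np.array(s["tool_rot"])).as_rotvec().round(3))
c,T,im,d=shot("wrist"); cv2.imwrite("pics/w6.png",im[:,:,::-1])
v,u=np.mgrid[0:480,0:640]; P=(pts(c,T,u.ravel(),v.ravel(),d.ravel())-Kp)@F*1000
k=(P[:,2]>2)&(P[:,2]<14)&(np.hypot(P[:,0],P[:,1])<36)&(d.ravel()>0.1); q=P[k][:,:2]; t=np.stack([q@[-np.sin(.6),np.cos(.6)],q@[np.cos(.6),np.sin(.6)]],1); print(k.sum(),np.percentile(t,[2,50,98],0).round(1))
E
```

```text
9.6333 [-0.6  0.  44.7] [ 0.001  0.001 -0.599]
2828 [[-27.8  -6.8]
 [  3.4   0.9]
 [ 30.3   8.3]]
```

View pics/w6.png

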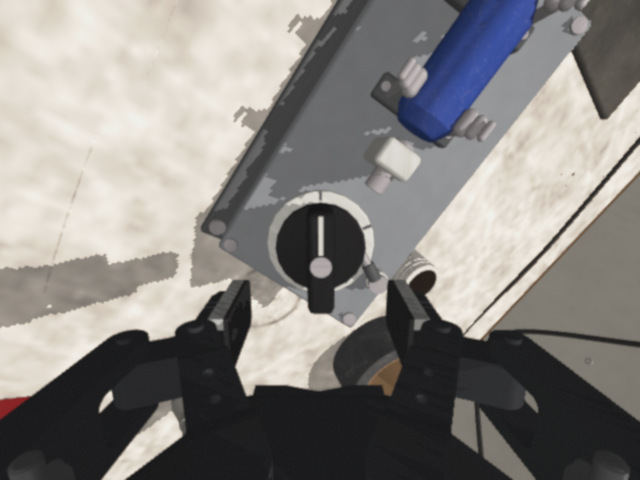

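The knob bar (column 320, rows 205–312) is aligned with the tool, within about 1 mm. Descend and grip.

Emit:
{"fn": "move_arm", "kwargs": {
  "jaw": [6,6,6,6,6,6,1,1,1,1,1,1],
  "dp": [
    [0.1,0.1,1.55],
    [0,0,1.55],
    [0,0,1.55],
    [0,0,1.2],
    [0,0,0.3],
    [0,0,0],
    [0,0,0],
    [0,0,0],
    [0,0,0],
    [0,0,0],
    [0,0,0],
    [0,0,0]
  ],
  "turn": [
    [0,0,0],
    [0,0,0],
    [0,0,0],
    [0,0,0],
    [0,0,0],
    [0,0,0],
    [0,0,0],
    [0,0,0],
    [0,0,0],
    [0,0,0],
    [0,0,0],
    [0,0,0]
  ],
  "force": 60
}}

```text
time_s: 10.68
position: [0.5997, -0.2967, 0.0724]
tool_rot: [[-0.531, 0.705, 0.47], [0.805, 0.594, 0.017], [-0.267, 0.387, -0.883]]
ft_force: [-3.5, 1.3, 5.4]
grip_width: 0.0147
gripper_force: 58.9
```

Emit:
{"fn": "move_arm", "kwargs": {
  "jaw": [1,1,1,1,1,1,1,1,1,1,1,1],
  "dp": [
    [0,0,0],
    [0,0,0],
    [0,0,0],
    [0,0,0],
    [0,0,0],
    [0,0,0],
    [0,0,0],
    [0,0,0],
    [0,0,0],
    [0,0,0],
    [0,0,0],
    [0,0,0]
  ],
  "turn": [
    [0,0,0.1],
    [0,0,0.1],
    [0,0,0.1],
    [0,0,0.1],
    [0,0,0.1],
    [0,0,0.1],
    [0,0,0.1],
    [0,0,0.1],
    [0,0,0.1],
    [0,0,0.1],
    [0,0,0.1],
    [0,0,0.1]
  ]
}}

```text
time_s: 11.68
position: [0.6002, -0.2967, 0.0726]
tool_rot: [[0.469, 0.747, 0.471], [0.842, -0.539, 0.017], [0.267, 0.388, -0.882]]
ft_force: [0.9, 2.4, 6.0]
grip_width: 0.0151
gripper_force: 58.8
```

Emit:
{"fn": "move_arm", "kwargs": {
  "jaw": [1,1,1],
  "dp": [
    [0,0,0],
    [0,0,0],
    [0,0,0]
  ],
  "turn": [
    [0,0,0],
    [0,0,0],
    [0,0,0]
  ]
}}

```text
time_s: 11.93
position: [0.6002, -0.2967, 0.0726]
tool_rot: [[0.465, 0.75, 0.471], [0.845, -0.535, 0.017], [0.265, 0.39, -0.882]]
ft_force: [1.0, 1.9, 5.4]
grip_width: 0.0148
gripper_force: 58.7
```

```bash
python3 - <<'E'
from h import *
F=frame(2.25); s=observe(); print(s["time_s"],R.from_matrix(tool(F).T@np.array(s["tool_rot"])).as_rotvec().round(3),s["ft_force"],np.array(s["wrist_torque"])@F,s["grip_width"],s["gripper_force"])
E
```

```text
11.9333 [-0.002 -0.001  0.599] [1.00022895 1.93554728 5.36260426] [ 0.43427753 -0.21943619 -0.03014588] 0.014783740177256352 58.659040331840515
```

Knob turned to the far stop. Release, withdraw and verify.

Emit:
{"fn": "move_arm", "kwargs": {
  "jaw": [5,6,6,6,6,6,6,6,6,6,6,6],
  "dp": [
    [0,0,0],
    [0,0,0],
    [0,0,0],
    [0,0,0],
    [0,0,-1.5],
    [0,0,-3],
    [0,0,-3],
    [0,0,-3],
    [0,0,-3],
    [0,0,0],
    [0,0,0],
    [0,0,0]
  ],
  "turn": [
    [0,0,0],
    [0,0,0],
    [0,0,0],
    [0,0,0],
    [0,0,0],
    [0,0,-0.1],
    [0,0,-0.1],
    [0,0,-0.1],
    [0,0,-0.1],
    [0,0,-0.1],
    [0,0,-0.1],
    [0,0,0]
  ]
}}

```text
time_s: 12.93
position: [0.536, -0.2992, 0.191]
tool_rot: [[-0.042, 0.882, 0.469], [0.999, 0.039, 0.017], [-0.003, 0.47, -0.883]]
ft_force: [0.6, 0.7, -0.4]
grip_width: 0.0599
gripper_force: 0.0
```

```bash
python3 - <<'E'
from h import *
c,T,im,d=shot("wrist"); cv2.imwrite("pics/w7.png",im[:,:,::-1])
S=np.array([.6,-.2,.05])+frame(2.5)@[.0068,.0395,.0371]; F=frame(2.25)
m=blue(im)[0]&(d>0); v,u=np.nonzero(m); L=(pts(c,T,u,v,d[v,u])-S)@F*1000
for y in range(-45,50,15):
    l=L[abs(L[:,1]-y)<3]
    if len(l)>10: print(y,"x",np.percentile(l[:,0],[2,98]).round(1),"ztop",np.percentile(l[:,2],97).round(1))
print(observe()["time_s"],np.percentile(L[:,1],[.5,99.5]))
E
```

```text
-45 x [-11.6  12.3] ztop 14.6
-30 x [-10.6  12. ] ztop 16.4
-15 x [-14.   14.7] ztop 16.3
0 x [-13.3  14.3] ztop 16.4
15 x [-13.7  14.8] ztop 16.4
12.9833 [-47.49245406  19.17445346]
```

View pics/w7.png

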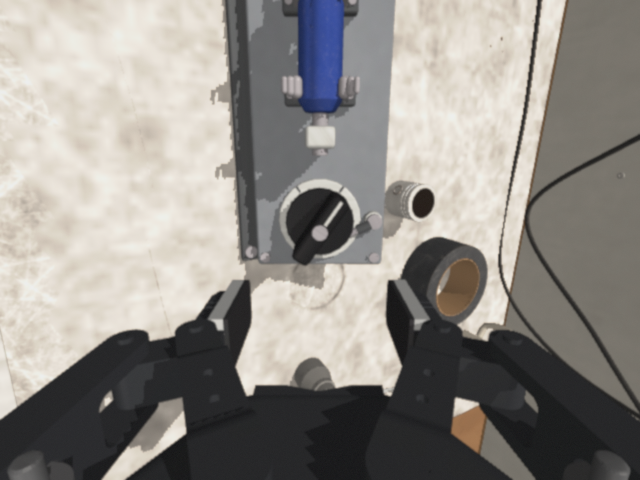

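The knob bar now leans up-right at (320,228). The end-stop rod is out of the block at (320,118), behind the handle's butt, and the driver is still seated. The torch and piston are standing.

```bash
python3 -c "
from rig import ticket
print(ticket.close_job())"
```

```text
the job is handed in; nothing more can be done
None
```

The job is handed in at about 13 s of the 51 s allowed: the screwdriver is snapped home in both clips with its blade pointing away from the knob, the knob is turned to its other rest with the end stop out behind the handle, and the torch and piston are still standing where they were.

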